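# Repack injection vials in reverse order

### The job

Repack the four vials from the white rack into the dark grey transport rack in reverse order: the vial standing furthest left in the white rack, seen from the robot, goes into the rightmost pocket of the grey rack, the second from the left into the second from the right, and so on (the colour chips on the white rack keep showing the original order). Keep the vials upright, lower each one gently to the floor of its own pocket, without dropping it, and let go of them all.

Things in the scene. Friction and masses are not known exactly. Their poses are not given: they have to be found in the camera images.
- white_rack: White plastic rack, fixed, full at the start. Origin: centre of the underside of the pocketed part, 58 (x) x 220 (y) mm; z up, y to the robot's left (within 25 deg of world +y). Four square pockets in a row, centres at x = 0, y = +81, +27, -27, -81 mm; 50 x 50 mm inside, floor at z = 4, wall tops at 22, walls 4 thick. Ledge on its -x side, 30 wide, 8 high, with the chips.
- grey_rack: Dark grey plastic rack, fixed, empty at the start. Origin: centre of the underside of the pocketed part, 58 (x) x 220 (y) mm; z up, y to the robot's left (within 25 deg of world +y). Four square pockets in a row, centres at x = 0, y = +81, +27, -27, -81 mm; 50 x 50 mm inside, floor at z = 4, wall tops at 22, walls 4 thick. No ledge.
- vial_purple: Glass vial, purple cap and band, upright and loose in a white rack pocket, about 70 g. Body 36 mm in diameter up to z = 53, neck 22, cap 31 in diameter from z = 62 to the top at 74. Origin: centre of its underside; z up. Grip the body 30 to 53 mm above its underside, closing across the row (rack's x), where both sides are free; neighbours stand 46 to 62 mm away along the row.
- vial_red: Glass vial, red cap and band, upright and loose in a white rack pocket, about 70 g. Body 36 mm in diameter up to z = 53, neck 22, cap 31 in diameter from z = 62 to the top at 74. Origin: centre of its underside; z up. Grip the body 30 to 53 mm above its underside, closing across the row (rack's x), where both sides are free; neighbours stand 46 to 62 mm away along the row.
- vial_yellow: Glass vial, yellow cap and band, upright and loose in a white rack pocket, about 70 g. Body 36 mm in diameter up to z = 53, neck 22, cap 31 in diameter from z = 62 to the top at 74. Origin: centre of its underside; z up. Grip the body 30 to 53 mm above its underside, closing across the row (rack's x), where both sides are free; neighbours stand 46 to 62 mm away along the row.
- vial_green: Glass vial, green cap and band, upright and loose in a white rack pocket, about 70 g. Body 36 mm in diameter up to z = 53, neck 22, cap 31 in diameter from z = 62 to the top at 74. Origin: centre of its underside; z up. Grip the body 30 to 53 mm above its underside, closing across the row (rack's x), where both sides are free; neighbours stand 46 to 62 mm away along the row.
- chip_purple: Flat purple chip, 18 x 32 x 4 mm, fixed on the white rack's ledge in front of (43 mm towards the robot from) where the purple vial stands at the start; it stays there and records the original order. Origin: centre of its underside; axes as the white rack's.
- chip_red: Flat red chip, 18 x 32 x 4 mm, fixed on the white rack's ledge in front of (43 mm towards the robot from) where the red vial stands at the start; it stays there and records the original order. Origin: centre of its underside; axes as the white rack's.
- chip_yellow: Flat yellow chip, 18 x 32 x 4 mm, fixed on the white rack's ledge in front of (43 mm towards the robot from) where the yellow vial stands at the start; it stays there and records the original order. Origin: centre of its underside; axes as the white rack's.
- chip_green: Flat green chip, 18 x 32 x 4 mm, fixed on the white rack's ledge in front of (43 mm towards the robot from) where the green vial stands at the start; it stays there and records the original order. Origin: centre of its underside; axes as the white rack's.

How it is judged:
At the end, for the whole second after the job is handed in: All four vials stand upright (within 7 degrees), released and at rest on the pocket floors of the grey rack, within 12 mm of the pocket centres in x and y, in mirrored places: the vials from places 1, 2, 3, 4 (from the left) of the white rack are in places 4, 3, 2, 1 (((y of chip_purple in the frame of white_rack between 0.056 and 0.106 m and y of vial_purple in the frame of grey_rack between -0.093 and -0.069 m) or (y of chip_purple in the frame of white_rack between 0.002 and 0.052 m and y of vial_purple in the frame of grey_rack between -0.039 and -0.015 m) or (y of chip_purple in the frame of white_rack between -0.052 and -0.002 m and y of vial_purple in the frame of grey_rack between 0.015 and 0.039 m) or (y of chip_purple in the frame of white_rack between -0.106 and -0.056 m and y of vial_purple in the frame of grey_rack between 0.069 and 0.093 m)) and x of vial_purple in the frame of grey_rack between -0.012 and 0.012 m and z of vial_purple in the frame of grey_rack between 0 and 0.009 m and angle between each of vial_purple, vial_red, vial_yellow, vial_green's own z axis and vertical below 0.12 rad and linear speed of each of vial_purple, vial_red, vial_yellow, vial_green below 0.02 m/s and ((y of chip_red in the frame of white_rack between 0.056 and 0.106 m and y of vial_red in the frame of grey_rack between -0.093 and -0.069 m) or (y of chip_red in the frame of white_rack between 0.002 and 0.052 m and y of vial_red in the frame of grey_rack between -0.039 and -0.015 m) or (y of chip_red in the frame of white_rack between -0.052 and -0.002 m and y of vial_red in the frame of grey_rack between 0.015 and 0.039 m) or (y of chip_red in the frame of white_rack between -0.106 and -0.056 m and y of vial_red in the frame of grey_rack between 0.069 and 0.093 m)) and x of vial_red in the frame of grey_rack between -0.012 and 0.012 m and z of vial_red in the frame of grey_rack between 0 and 0.009 m and ((y of chip_yellow in the frame of white_rack between 0.056 and 0.106 m and y of vial_yellow in the frame of grey_rack between -0.093 and -0.069 m) or (y of chip_yellow in the frame of white_rack between 0.002 and 0.052 m and y of vial_yellow in the frame of grey_rack between -0.039 and -0.015 m) or (y of chip_yellow in the frame of white_rack between -0.052 and -0.002 m and y of vial_yellow in the frame of grey_rack between 0.015 and 0.039 m) or (y of chip_yellow in the frame of white_rack between -0.106 and -0.056 m and y of vial_yellow in the frame of grey_rack between 0.069 and 0.093 m)) and x of vial_yellow in the frame of grey_rack between -0.012 and 0.012 m and z of vial_yellow in the frame of grey_rack between 0 and 0.009 m and ((y of chip_green in the frame of white_rack between 0.056 and 0.106 m and y of vial_green in the frame of grey_rack between -0.093 and -0.069 m) or (y of chip_green in the frame of white_rack between 0.002 and 0.052 m and y of vial_green in the frame of grey_rack between -0.039 and -0.015 m) or (y of chip_green in the frame of white_rack between -0.052 and -0.002 m and y of vial_green in the frame of grey_rack between 0.015 and 0.039 m) or (y of chip_green in the frame of white_rack between -0.106 and -0.056 m and y of vial_green in the frame of grey_rack between 0.069 and 0.093 m)) and x of vial_green in the frame of grey_rack between -0.012 and 0.012 m and z of vial_green in the frame of grey_rack between 0 and 0.009 m); the robot touches nothing.
It fails at once if a vial is tipped over (more than 35 degrees from upright) (angle between any of vial_purple, vial_red, vial_yellow, vial_green's own z axis and vertical above 0.61 rad).
It fails at once if a vial is dropped (falls at over 0.6 m/s, as from 20 mm or more, with no finger on it) ((contact force between vial_purple and the fingers below 0.05 N and linear speed of vial_purple above 0.6 m/s) or (contact force between vial_red and the fingers below 0.05 N and linear speed of vial_red above 0.6 m/s) or (contact force between vial_yellow and the fingers below 0.05 N and linear speed of vial_yellow above 0.6 m/s) or (contact force between vial_green and the fingers below 0.05 N and linear speed of vial_green above 0.6 m/s)).
It fails at once if a vial is rammed into the grey rack (over 40 N) (contact force between any of vial_purple, vial_red, vial_yellow, vial_green and grey_rack above 40 N).
It also fails if it takes over 115 s, if anything falls off the work surface, if the arm or the gripper's body presses on something with over 40 N, if the wrist force passes 120 N, or if a joint passes its speed limit or range.

### The arm

A 6-joint arm with a two-finger parallel gripper is mounted at the origin on the work surface. World frame = base frame: x ahead of the robot, y to its left, z up, the work surface at z = 0. Lengths are in m, angles in rad, forces in N, time in s.
With the tool pointing down it reaches from about 0.35 to 0.775 m from the base axis. Payload 7.3 kg.
Tool frame: the origin (TCP) lies at the centre of the arm's flange, where the gripper is bolted on; the fingertips stand 178 mm ahead of it and the grasp point (between the pads) lies 159 mm ahead of it; z points along the fingers, y is the line along which they close (so a half turn about z gives the same grasp; the last joint's range is limited). The gripper opens to 92 mm and grips with 3 to 60 N. Pads are 19 mm wide; open, the fingers measure 130 mm over their backs; the gripper's body (75 mm by 190 mm) begins 47 mm behind the grasp point.
Start: joints at [1.166, 0.342, 1.524, -0, 1.275, -0.146], TCP at [0.134, 0.508, 0.405] pointing down, gripper open.
Joint ranges: [-2.53, 2.53], [-0.77, 2.02], [0.04, 2.7], [-1, 4.14], [0.28, 2.66], [-3.11, 3.11]. Speed limits (rad/s): [2.57, 2.57, 3.14, 3.14, 3.14, 3.14].

### API

Orientations are given as [roll, pitch, yaw] about the fixed x, y, z axes, in that order (R = Rz(yaw) Ry(pitch) Rx(roll)).
In Python, from cell import robot gives the robot as it stands.
- The arm moves only by the tool drive_effector, called as name(argument=value, ...) on one line, values as JSON. Schema: {"type":"object","properties":{"deltas":{"type":"array","items":{"type":"array","prefixItems":[{"type":"array","items":{"type":"number"},"minItems":3,"maxItems":3},{"type":"array","items":{"type":"number"},"minItems":3,"maxItems":3}],"minItems":2,"maxItems":2},"minItems":1,"maxItems":8},"aperture":{"type":"number"},"force":{"type":"number"},"only":{"type":"string"},"quiet":{"type":"boolean"},"lines":{"type":"string"}},"required":["deltas"],"additionalProperties":false}. deltas is a list of rows, 1 to 8 of them, each written [[dx, dy, dz], [rx, ry, rz]]: dx, dy, dz in units of 20 mm, then a rotation vector rx, ry, rz in units of 0.2 rad; each row shifts and turns the commanded pose from where the row before left it, along the tool's axes as they then stand; what a row does not reach is not made up. A row lasts 1/12 s, in which the tool goes at most 0.0417 m and 0.125 rad, less where a joint would pass 70% of its speed; a pose out of reach is approached as far as the arm can. aperture is the finger opening in m, set as the call begins (left out keeps the last). The fingers move at their own pace and stop on an object; force is the grip in N (left out, the last holds). Time passes only in rows, so rows that do not move let the fingers close. The tool returns the time, the measured TCP pose, the force, the opening and the grip force at its end. only (a regular expression) keeps the lines of the reply that match it, lines (a string "A,B") keeps lines A to B, and quiet returns only ok. Input that does not fit is refused with a message, and nothing moves.
- robot.observe(): the state, without advancing time (a new reading comes with each control period).
- robot.read_camera(name): name is "side" or "top"; returns a dict with "image" (480x640x3 uint8, red, green, blue), "fx", "fy", "cx", "cy" (pixels), "pose" (4x4, takes a point from camera to world coordinates). Camera axes: x right, y down, z forward; pixel columns grow to the right and rows downward; lengths in m; the calibration is good to about 2 mm. A picture is of the moment at which its call begins. There is no depth.
- robot.hand_in(): hands the job in; it is judged then, once.
The state is a dict: "time": time; "qpos": joint angles; "qvel": joint speeds; "joint_efforts": joint torques, N m; "tool_pos": TCP position; "tool_rot": TCP orientation; "contact_force": force on the tool from outside, world axes, zero at the start; "torque": the same for the moment, N m; "opening": finger opening in m; "grip_force": force on a finger pad.
Only numpy, scipy, OpenCV 4.12 (cv2) and the standard library are available. Lean on these libraries where they do the work, as an engineer would, in place of code of your own. Each camera call takes 0.05 s, during which the arm holds its last target. There are 200 camera calls.

## Working session

There is one attempt and no reset: what is moved stays moved. The work goes in short steps, Python scripts to look and compute and a tool call to move; the robot and the scene stay as the last step left them, time stands still between calls to the robot, and variables do not carry over. Pictures are saved under pics/ and viewed, at most 14 in all, crops included, and the job is handed in when it is done.

```bash
ls; mkdir -p pics; python3 - <<'E'
from cell import robot
import cv2,numpy as np
for n in("top","side"):
    c=robot.read_camera(n); cv2.imwrite(f"pics/{n}0.png",c["image"][:,:,::-1]); print(n,c["fx"],c["fy"],c["cx"],c["cy"],np.round(c["pose"],3).tolist())
print(robot.observe())
E
```

```text
cell.py
pics
top 434.0123870297193 434.0123870297193 326.13923409949206 236.4399953644417 [[0.003, -0.987, 0.158, 0.43], [-1.0, 0.002, 0.031, -0.026], [-0.031, -0.158, -0.987, 0.7], [0.0, 0.0, 0.0, 1.0]]
side 577.5309427243236 577.5309427243236 323.02193596629496 239.37177403034894 [[0.699, -0.423, 0.576, 0.033], [-0.715, -0.401, 0.573, -0.493], [-0.012, -0.813, -0.582, 0.549], [0.0, 0.0, 0.0, 1.0]]
{'time': 0.1, 'qpos': array([ 1.16604426e+00,  3.42664513e-01,  1.52489700e+00, -1.29885395e-05,
        1.27540985e+00, -1.45963954e-01]), 'qvel': array([-0.00073157, -0.00276888, -0.00267976, -0.00037073,  0.00095341,
       -0.00016423]), 'joint_efforts': array([ 1.25559502e-03, -4.32011926e+01, -2.44689399e+01,  7.18355994e-02,
        5.26324112e-02, -4.84924237e-05]), 'tool_pos': array([0.13426945, 0.5074235 , 0.40411689]), 'tool_rot': array([-3.14022680e+00, -1.88239001e-04,  2.88280820e+00]), 'contact_force': array([-0.12709668, -0.90844139,  0.4002924 ]), 'torque': array([-0.07133946, -0.06829419, -0.02295734]), 'grip_force': 0.0, 'opening': 0.09196257701403117}
```

View pics/top0.png

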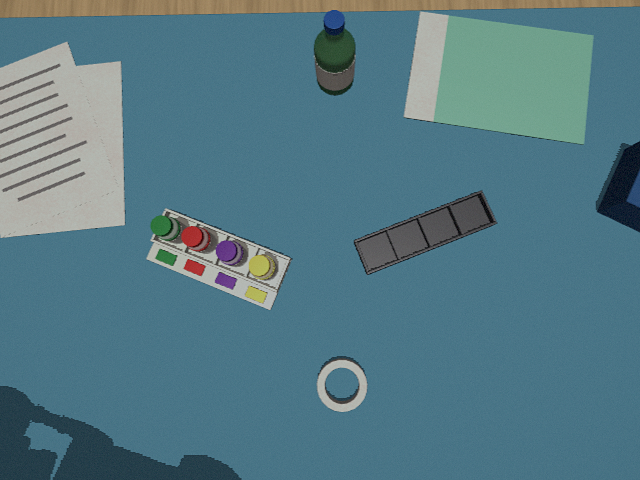

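View pics/side0.png

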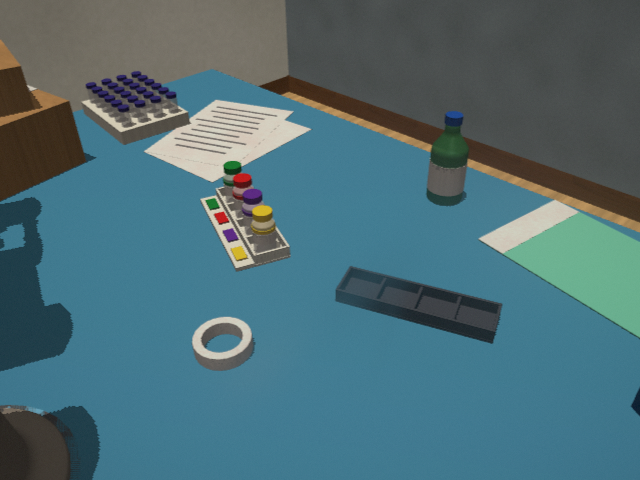

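```bash
cat > h.py <<'E'
import cv2,numpy as np
from cell import robot
class Cam:
    def __init__(s,n):
        c=robot.read_camera(n); s.im=np.ascontiguousarray(c["image"]); s.T=np.array(c["pose"])
        s.K=np.array([[c["fx"],0,c["cx"]],[0,c["fy"],c["cy"]],[0,0,1]])
        s.hsv=cv2.cvtColor(s.im,cv2.COLOR_RGB2HSV)
        s.P=s.K@np.linalg.inv(s.T)[:3]
    def cast(s,uv,z):
        uv=np.atleast_2d(uv).astype(float); d=np.c_[uv,np.ones(len(uv))]@np.linalg.inv(s.K).T@s.T[:3,:3].T
        o=s.T[:3,3]; return (o+d*((z-o[2])/d[:,2:]))[:,:2]
    def blobs(s,h0,h1,box,smin=110,vmin=50,amin=15):
        H,S,V=cv2.split(s.hsv); m=((H>=h0)&(H<=h1)&(S>smin)&(V>vmin)).astype(np.uint8)
        if h0==0: m|=((H>=172)&(S>smin)&(V>vmin)).astype(np.uint8)
        k=np.zeros_like(m); x0,y0,x1,y1=box; k[y0:y1,x0:x1]=m[y0:y1,x0:x1]
        n,_,st,ce=cv2.connectedComponentsWithStats(k)
        return sorted([(st[i,4],ce[i].round(1).tolist()) for i in range(1,n) if st[i,4]>=amin],reverse=True)
HUE=dict(green=(50,80),red=(0,7),purple=(125,160),yellow=(22,34))
def tri(a,b,ua,ub):
    X=cv2.triangulatePoints(a.P,b.P,np.array(ua,float).reshape(2,1),np.array(ub,float).reshape(2,1))[:,0]; return X[:3]/X[3]
E
python3 - <<'E'
from h import *
t=Cam("top");s=Cam("side")
for c,(a,b) in HUE.items():
    print(c,t.blobs(a,b,(130,200,310,320))[:4],s.blobs(a,b,(190,150,300,275))[:4])
np.set_printoptions(precision=4,suppress=True)
V=t.hsv[:,:,2]; print(t.hsv[230,400],t.hsv[242,390],t.hsv[300,400], t.hsv[217,450])
m=((t.hsv[:,:,1]<90)&(V<110)).astype(np.uint8); k=np.zeros_like(m); k[180:285,340:510]=m[180:285,340:510]
cs=max(cv2.findContours(cv2.morphologyEx(k,cv2.MORPH_CLOSE,np.ones((5,5))),0,1)[0],key=cv2.contourArea)
print(cv2.contourArea(cs),cv2.approxPolyDP(cv2.convexHull(cs),6,True)[:,0].tolist(), cv2.minAreaRect(cs))
cv2.imwrite("pics/z.png",cv2.hconcat([cv2.resize(t.im[180:285,340:510,::-1],None,fx=4.5,fy=4.5,interpolation=0)]))
E
```

```text
green [(np.int32(327), [160.5, 225.0]), (np.int32(197), [165.8, 256.9]), (np.int32(16), [177.9, 224.2])] [(np.int32(149), [231.2, 166.3]), (np.int32(89), [212.0, 203.4]), (np.int32(22), [227.5, 183.0])]
red [(np.int32(369), [191.7, 236.2]), (np.int32(211), [194.0, 267.0]), (np.int32(59), [204.3, 242.4])] [(np.int32(231), [241.8, 180.1]), (np.int32(120), [220.9, 217.3]), (np.int32(40), [237.2, 196.3])]
purple [(np.int32(337), [225.8, 250.4]), (np.int32(206), [225.3, 280.2]), (np.int32(18), [235.6, 261.3])] [(np.int32(241), [252.0, 196.0]), (np.int32(114), [229.9, 234.5]), (np.int32(26), [246.3, 212.8])]
yellow [(np.int32(357), [258.9, 265.1]), (np.int32(219), [255.5, 294.0]), (np.int32(44), [270.4, 269.4])] [(np.int32(276), [261.8, 213.1]), (np.int32(151), [238.5, 252.8]), (np.int32(81), [262.2, 230.3])]
[120   3  88] [126  53  24] [ 99 119 137] [108  17  76]
4965.5 [[482, 191], [496, 223], [366, 273], [354, 240]] ((424.68304443359375, 231.69976806640625), (37.22645950317383, 140.10552978515625), 68.39447784423828)
```

View pics/z.png

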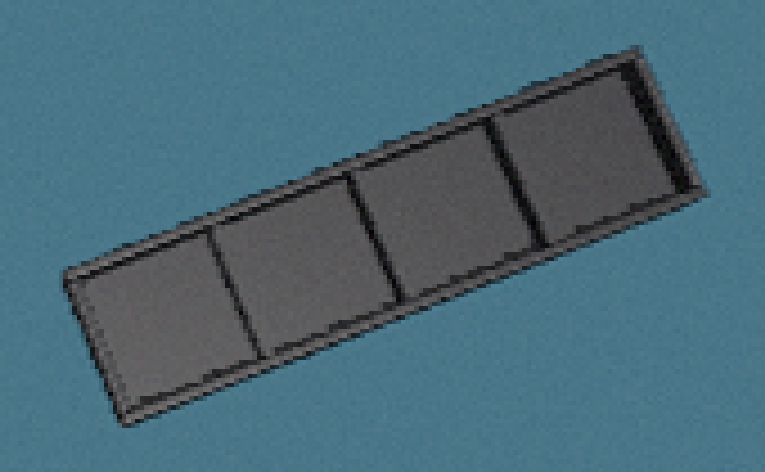

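```bash
cat > pose.py <<'E'
from h import *
import json
np.set_printoptions(precision=4,suppress=True)
t=Cam("top");s=Cam("side")
ch=[];ca=[]
for c,(a,b) in HUE.items():
    T=t.blobs(a,b,(130,200,310,320));S=s.blobs(a,b,(190,150,300,275))
    tc=t.cast(T[1][1],.012)[0]; sc=s.cast(S[1][1],.012)[0]
    X=tri(t,s,T[0][1],S[0][1]); print(c,"chip",tc,sc,"cap",X)
    ch.append((tc+sc)/2); ca.append(X[:2])
ch=np.array(ch);ca=np.array(ca)
def yawof(p): vx,vy,_,_=cv2.fitLine(p.astype(np.float32),cv2.DIST_L2,0,1e-5,1e-5).ravel(); v=np.array([vx,vy]);v*=np.sign(v[1]); return np.arctan2(-v[0],v[1])
yw=yawof(ch); x=np.array([np.cos(yw),np.sin(yw)]); 
print("white yaw",yw,"pockets\n",ch+.043*x,"\ncap-pocket\n",ca-(ch+.043*x), "spacing",np.linalg.norm(np.diff(ch,axis=0),axis=1))
def rack(cam,box,zs):
    m=((cam.hsv[:,:,1]<90)&(cam.hsv[:,:,2]<110)).astype(np.uint8);k=np.zeros_like(m);x0,y0,x1,y1=box;k[y0:y1,x0:x1]=m[y0:y1,x0:x1]
    c=max(cv2.findContours(cv2.morphologyEx(k,cv2.MORPH_CLOSE,np.ones((5,5))),0,1)[0],key=cv2.contourArea)
    print(cv2.approxPolyDP(cv2.convexHull(c),4,True)[:,0].tolist())
    return c
c=rack(t,(340,180,510,285),0)
for z in(.022,.011):
    w=t.cast(c[:,0],z).astype(np.float32)*1000; r=cv2.minAreaRect(w); print(z,r)
rack(s,(325,260,510,345),0)
E
python3 pose.py
```

```text
green chip [0.5071 0.2543] [0.5075 0.2534] cap [0.5475 0.2398 0.0747]
red chip [0.4908 0.2076] [0.491  0.2064] cap [0.5316 0.1923 0.0728]
purple chip [0.4698 0.1562] [0.4699 0.1547] cap [0.5103 0.1407 0.0732]
yellow chip [0.4482 0.1073] [0.4484 0.1062] cap [0.4886 0.0914 0.0735]
white yaw -0.38265964 pockets
 [[0.5472 0.2378]
 [0.5308 0.1909]
 [0.5097 0.1394]
 [0.4882 0.0907]] 
cap-pocket
 [[0.0003 0.002 ]
 [0.0008 0.0014]
 [0.0006 0.0012]
 [0.0004 0.0007]] spacing [0.0496 0.0557 0.0533]
[[482, 191], [496, 223], [366, 273], [354, 240]]
0.022 ((545.898681640625, -159.39727783203125), (58.6298828125, 221.04409790039062), 21.55140495300293)
0.011 ((547.7771606445312, -161.5708770751953), (59.581748962402344, 224.6329803466797), 21.55140495300293)
[[336, 289], [351, 266], [501, 305], [491, 342], [406, 319]]
```

Careful with the scale: shifts go in units of 20 mm and turns go in units of 0.2 rad. That gives: 0.12 rad is 0.6.

```bash
cat > d.py <<'E'
# usage: d.py X Y Z RACKYAW : rotation about tool z needed, then translation in tool axes after that rotation
import sys,numpy as np
from scipy.spatial.transform import Rotation as R
from cell import robot
x,y,z,p=map(float,sys.argv[1:]); o=robot.observe()
A=R.from_euler('xyz',o["tool_rot"]); G=R.from_euler('xyz',[np.pi,0,p+np.pi/2])
print("rot",(A.inv()*G).as_rotvec().round(4),"trans",G.inv().apply(np.array([x,y,z])-o["tool_pos"]).round(4),"t",round(o["time"],1),"F",o["contact_force"].round(1))
E
python3 d.py .5475 .2398 .33 -.38
```

```text
rot [-4.000e-04  3.000e-04  1.692e+00] trans [-0.0953  0.483   0.0745] t 0.3 F [ 0.3 -0.7 -0.5]
```

drive_effector(deltas=[[[0,0,0],[0,0,0.6]],[[0,0,0],[0,0,0.6]],[[0,0,0],[0,0,0.6]],[[0,0,0],[0,0,0.6]],[[0,0,0],[0,0,0.6]],[[0,0,0],[0,0,0.6]],[[0,0,0],[0,0,0.6]],[[0,0,0],[0,0,0.6]]], aperture=0.092)

```text
time: 0.97
tool_pos: [0.1343, 0.5075, 0.4047]
tool_rot: [-3.142, 0.0, 1.917]
contact_force: [0.7, -0.4, -0.8]
opening: 0.0918
grip_force: 0.0
```

drive_effector(deltas=[[[0,0,0],[0,0,0.6]],[[0,0,0],[0,0,0.6]],[[0,0,0],[0,0,0.6]],[[0,0,0],[0,0,0.6]],[[0,0,0],[0,0,0.6]],[[0,0,0],[0,0,0.6]],[[0,0,0],[0,0,0]]])

```text
time: 1.55
tool_pos: [0.1343, 0.5075, 0.4047]
tool_rot: [3.142, 0.0, 1.198]
contact_force: [0.3, 0.6, 0.5]
opening: 0.0922
grip_force: 0.0
```

```bash
python3 d.py .5475 .2398 .33 -.38
```

```text
rot [0.     0.0001 0.0077] trans [-0.0954  0.483   0.0747] t 1.6 F [0.3 0.6 0.5]
```

drive_effector(deltas=[[[-0.3,1.5,0],[0,0,0.04]],[[-0.3,1.5,0],[0,0,0]],[[-0.3,1.5,0.25],[0,0,0]],[[-0.3,1.5,0.25],[0,0,0]],[[-0.3,1.5,0.25],[0,0,0]],[[-0.3,1.5,0.25],[0,0,0]],[[-0.3,1.5,0.25],[0,0,0]],[[-0.3,1.5,0.25],[0,0,0]]])

```text
time: 2.22
tool_pos: [0.3412, 0.374, 0.3746]
tool_rot: [3.142, -0.0, 1.199]
contact_force: [1.0, -0.2, -0.8]
opening: 0.0919
grip_force: 0.0
```

drive_effector(deltas=[[[-0.3,1.5,0.25],[0,0,0]],[[-0.3,1.5,0.25],[0,0,0]],[[-0.3,1.5,0.25],[0,0,0]],[[-0.3,1.5,0.25],[0,0,0]],[[-0.3,1.5,0.25],[0,0,0]],[[-0.3,1.5,0.25],[0,0,0]],[[0,1.5,0.25],[0,0,0]],[[0,1.5,0.25],[0,0,0]]])

```text
time: 2.88
tool_pos: [0.5514, 0.2522, 0.3345]
tool_rot: [-3.141, -0.0, 1.198]
contact_force: [0.6, -0.1, 0.9]
opening: 0.092
grip_force: 0.0
```

```bash
python3 d.py .5475 .2398 .207 -.38
```

```text
rot [-0.0001 -0.      0.0077] trans [-0.013   0.001   0.1275] t 2.9 F [ 0.6 -0.1  0.9]
```

Scaled: 0.02 m is 1, -0.013 m is -0.65, 0.008 rad is 0.04.

drive_effector(deltas=[[[-0.65,0.05,0],[0,0,0.04]],[[0,0,1],[0,0,0]],[[0,0,1],[0,0,0]],[[0,0,0.5],[0,0,0]],[[0,0,0],[0,0,0]]])

```text
time: 3.3
tool_pos: [0.5456, 0.2406, 0.2822]
tool_rot: [-3.138, 0.003, 1.189]
contact_force: [-0.5, -0.9, 0.0]
opening: 0.0915
grip_force: 0.0
```

```bash
python3 d.py .5475 .2398 .207 -.38
python3 - <<'E'
from h import *
for n in("side",): cv2.imwrite("pics/s1.png",cv2.resize(Cam(n).im[100:300,150:350,::-1],None,fx=2.5,fy=2.5))
E
```

```text
rot [-0.004   0.0031 -0.0016] trans [-0.0001  0.0021  0.0752] t 3.3 F [-0.5 -0.9  0. ]
```

View pics/s1.png

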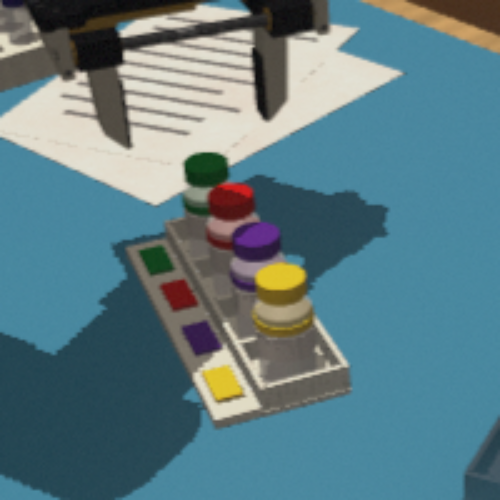

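The open fingers straddle the green vial's row position (crop tips near (120,145) and (272,115), cap at (207,168)), aligned across the rack. Descend and grip.

Scaled: 0.02 m is 1, 0.015 m is 0.75.

drive_effector(deltas=[[[0,0.1,1],[0,0,0]],[[0,0,1],[0,0,0]],[[0,0,1],[0,0,0]],[[0,0,0.75],[0,0,0]],[[0,0,0],[0,0,0]]])

```text
time: 3.77
tool_pos: [0.5475, 0.2402, 0.208]
tool_rot: [-3.139, 0.002, 1.188]
contact_force: [-0.8, -1.3, -0.0]
opening: 0.0918
grip_force: 0.0
```

```bash
python3 d.py .5475 .2398 .207 -.38
```

```text
rot [-0.0028  0.0022 -0.0023] trans [-0.0004  0.0002  0.001 ] t 3.8 F [-0.8 -1.3 -0. ]
```

drive_effector(deltas=[[[0,0,0],[0,0,0]],[[0,0,0],[0,0,0]],[[0,0,0],[0,0,0]],[[0,0,0],[0,0,0]],[[0,0,0],[0,0,0]],[[0,0,0],[0,0,0]],[[0,0,0],[0,0,0]],[[0,0,0],[0,0,0]]], aperture=0.02, force=12)

```text
time: 4.43
tool_pos: [0.5481, 0.2401, 0.2099]
tool_rot: [3.141, -0.0, 1.187]
contact_force: [-0.1, 0.6, -0.1]
opening: 0.0431
grip_force: 0.0
```

drive_effector(deltas=[[[0,0,0],[0,0,0]],[[0,0,0],[0,0,0]],[[0,0,0],[0,0,0]],[[0,0,0],[0,0,0]]])

```text
time: 4.77
tool_pos: [0.5481, 0.2401, 0.2098]
tool_rot: [3.142, -0.0, 1.187]
contact_force: [-0.1, -0.1, 0.0]
opening: 0.0354
grip_force: 12.0
```

drive_effector(deltas=[[[0,0,-0.5],[0,0,0]],[[0,0,-1],[0,0,0]],[[0,0,-1],[0,0,0]],[[0,0,-1],[0,0,0]],[[0,0,-1],[0,0,0]],[[0,0,-1],[0,0,0]],[[0,0,-0.5],[0,0,0]]])

```text
time: 5.35
tool_pos: [0.5484, 0.2403, 0.333]
tool_rot: [3.138, -0.003, 1.187]
contact_force: [0.4, -0.0, -0.7]
opening: 0.0358
grip_force: 12.0
```

```bash
python3 d.py .5753 -.2343 .33 .376
```

```text
rot [ 0.0041 -0.0013 -0.76  ] trans [-0.4513 -0.1492  0.003 ] t 5.3 F [ 0.4 -0.  -0.7]
```

Scaled: -0.1 rad is -0.5.

drive_effector(deltas=[[[0,0,0],[0,0,-0.3]],[[0,0,0],[0,0,-0.5]],[[0,0,0],[0,0,-0.5]],[[0,0,0],[0,0,-0.5]],[[0,0,0],[0,0,-0.5]],[[0,0,0],[0,0,-0.5]],[[0,0,0],[0,0,-0.5]],[[0,0,0],[0,0,-0.5]]])

```text
time: 6.02
tool_pos: [0.5479, 0.2401, 0.3296]
tool_rot: [-3.141, -0.0, 1.952]
contact_force: [-0.3, 0.0, -0.6]
opening: 0.0353
grip_force: 12.0
```

drive_effector(deltas=[[[-1,-0.3,0],[0,0,0]],[[-1.5,-0.5,0],[0,0,0]],[[-1.5,-0.5,0],[0,0,0]],[[-1.5,-0.5,0],[0,0,0]],[[-1.5,-0.5,0],[0,0,0]],[[-1.5,-0.5,0],[0,0,0]],[[-1.5,-0.5,0],[0,0,0]],[[-1.5,-0.5,0],[0,0,0]]])

```text
time: 6.68
tool_pos: [0.5616, -0.0032, 0.3297]
tool_rot: [-3.141, -0.0, 1.947]
contact_force: [0.6, 1.0, -0.0]
opening: 0.0353
grip_force: 12.0
```

drive_effector(deltas=[[[-1.5,-0.5,0],[0,0,0]],[[-1.5,-0.5,0],[0,0,0]],[[-1.5,-0.5,0],[0,0,0]],[[-1.5,-0.5,0],[0,0,0]],[[-1.5,-0.5,0],[0,0,0]],[[-1.5,-0.5,0],[0,0,0]],[[-1,-0.3,0],[0,0,0]],[[0,0,0],[0,0,0]]])

```text
time: 7.35
tool_pos: [0.5736, -0.2161, 0.3294]
tool_rot: [-3.141, 0.001, 1.943]
contact_force: [0.3, -0.0, -0.7]
opening: 0.0359
grip_force: 12.0
```

```bash
python3 d.py .5753 -.2343 .2108 .376
```

```text
rot [-0.0003  0.0015 -0.0041] trans [-0.0175 -0.0051  0.1186] t 7.3 F [ 0.3 -0.  -0.7]
```

Scaled: 0.02 m is 1, -0.0175 m is -0.875.

drive_effector(deltas=[[[-0.875,-0.25,0],[0,0,0]],[[0,0,1],[0,0,0]],[[0,0,1],[0,0,0]],[[0,0,1],[0,0,0]],[[0,0,1],[0,0,0]],[[0,0,0],[0,0,0]],[[0,0,0],[0,0,0]]])

```text
time: 7.93
tool_pos: [0.5755, -0.2294, 0.249]
tool_rot: [-3.14, -0.002, 1.947]
contact_force: [0.8, 0.2, 0.9]
opening: 0.0354
grip_force: 12.0
```

```bash
python3 d.py .5753 -.2343 .2108 .376
python3 - <<'E'
from h import *
a=Cam("side").im[220:370,300:520,::-1];b=Cam("top").im[130:290,340:560,::-1]
cv2.imwrite("pics/p1.png",cv2.vconcat([cv2.resize(a,(660,290)),cv2.resize(b,(660,300))]))
E
```

```text
rot [-0.0016 -0.0023  0.0005] trans [-0.0045 -0.002   0.0382] t 7.9 F [0.8 0.2 0.9]
```

View pics/p1.png

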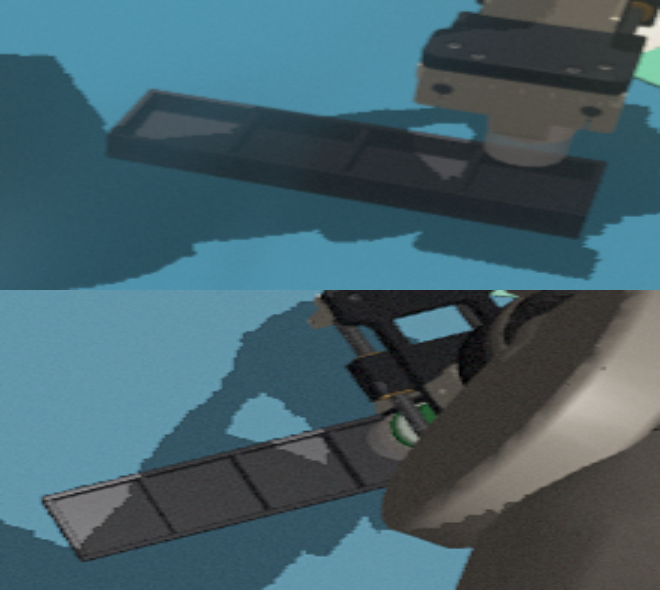

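The vial hangs upright over the rightmost pocket (side crop (525,150)), about 4 mm short in the tool's axes. Correct, then lower.

Scaled: 0.01 m is 0.5, 0.008 m is 0.4.

drive_effector(deltas=[[[-0.225,-0.1,0.4],[0,0,0]],[[0,0,0.5],[0,0,0]],[[0,0,0.4],[0,0,0]],[[0,0,0.2],[0,0,0]],[[0,0,0],[0,0,0]],[[0,0,0],[0,0,0]]])

```text
time: 8.53
tool_pos: [0.5754, -0.2349, 0.2192]
tool_rot: [-3.141, -0.001, 1.947]
contact_force: [-0.6, 0.2, -0.9]
opening: 0.0354
grip_force: 12.0
```

```bash
python3 d.py .5753 -.2343 .2108 .376
```

```text
rot [-0.0005 -0.0008 -0.0001] trans [0.0006 0.0001 0.0084] t 8.5 F [-0.6  0.2 -0.9]
```

drive_effector(deltas=[[[0,0,0.15],[0,0,0]],[[0,0,0.15],[0,0,0]],[[0,0,0.1],[0,0,0]],[[0,0,0.05],[0,0,0]],[[0,0,0],[0,0,0]],[[0,0,0],[0,0,0]]])

```text
time: 9.03
tool_pos: [0.5755, -0.235, 0.2107]
tool_rot: [3.141, -0.0, 1.947]
contact_force: [-0.4, 0.1, -0.9]
opening: 0.0354
grip_force: 12.0
```

```bash
python3 d.py .5753 -.2343 .2108 .376
```

```text
rot [ 0.0001 -0.     -0.    ] trans [ 0.0007  0.0001 -0.0001] t 9.0 F [-0.4  0.1 -0.9]
```

drive_effector(deltas=[[[0,0,0.05],[0,0,0]],[[0,0,0],[0,0,0]],[[0,0,0],[0,0,0]]])

```text
time: 9.28
tool_pos: [0.5755, -0.235, 0.2098]
tool_rot: [3.141, 0.0, 1.947]
contact_force: [0.5, -0.8, -0.2]
opening: 0.0354
grip_force: 12.0
```

drive_effector(deltas=[[[0,0,0],[0,0,0]],[[0,0,0],[0,0,0]],[[0,0,0],[0,0,0]],[[0,0,0],[0,0,0]],[[0,0,0],[0,0,0]],[[0,0,0],[0,0,0]],[[0,0,0],[0,0,0]],[[0,0,0],[0,0,0]]], aperture=0.092)

```text
time: 9.95
tool_pos: [0.5755, -0.235, 0.2097]
tool_rot: [3.142, -0.0, 1.947]
contact_force: [-0.1, -0.3, 0.4]
opening: 0.0845
grip_force: 0.0
```

drive_effector(deltas=[[[0,0,-0.5],[0,0,0]],[[0,0,-1],[0,0,0]],[[0,0,-1],[0,0,0]],[[0,0,-1],[0,0,0]],[[0,0,-1],[0,0,0]],[[0,0,-1],[0,0,0]],[[0,0,-0.5],[0,0,0]],[[0,0,0],[0,0,0]]])

```text
time: 10.62
tool_pos: [0.5759, -0.2352, 0.333]
tool_rot: [3.138, 0.004, 1.947]
contact_force: [0.3, -0.1, -0.4]
opening: 0.0918
grip_force: 0.0
```

```bash
python3 d.py .5316 .1923 .33 -.38
```

```text
rot [0.0051 0.0027 0.756 ] trans [ 0.3805 -0.1997  0.003 ] t 10.6 F [ 0.3 -0.1 -0.4]
```

Scaled: 0.1 rad is 0.5.

drive_effector(deltas=[[[0,0,0],[0,0,0.28]],[[0,0,0],[0,0,0.5]],[[0,0,0],[0,0,0.5]],[[0,0,0],[0,0,0.5]],[[0,0,0],[0,0,0.5]],[[0,0,0],[0,0,0.5]],[[0,0,0],[0,0,0.5]],[[0,0,0],[0,0,0.5]]])

```text
time: 11.28
tool_pos: [0.5752, -0.2349, 0.3282]
tool_rot: [-3.139, -0.0, 1.186]
contact_force: [-0.3, 0.1, 0.5]
opening: 0.0917
grip_force: 0.0
```

drive_effector(deltas=[[[1,-0.5,0],[0,0,0]],[[1.5,-0.8,0],[0,0,0]],[[1.5,-0.8,0],[0,0,0]],[[1.5,-0.8,0],[0,0,0]],[[1.5,-0.8,0],[0,0,0]],[[1.5,-0.8,0],[0,0,0]],[[1.5,-0.8,0],[0,0,0]]])

```text
time: 11.87
tool_pos: [0.5505, -0.0084, 0.3286]
tool_rot: [-3.14, 0.0, 1.191]
contact_force: [1.3, -0.3, 0.2]
opening: 0.092
grip_force: 0.0
```

drive_effector(deltas=[[[1.5,-0.8,0],[0,0,0]],[[1.5,-0.8,0],[0,0,0]],[[1.5,-0.8,0],[0,0,0]],[[1.5,-0.8,0],[0,0,0]],[[1.5,-0.8,0],[0,0,0]],[[1,-0.5,0],[0,0,0]],[[0,0,0],[0,0,0]],[[0,0,0],[0,0,0]]])

```text
time: 12.53
tool_pos: [0.5302, 0.1823, 0.3286]
tool_rot: [-3.14, 0.001, 1.193]
contact_force: [0.4, 0.0, -0.1]
opening: 0.0919
grip_force: 0.0
```

```bash
python3 d.py .5316 .1923 .209 -.38
python3 - <<'E'
from h import *
a=Cam("side").im[220:370,300:520,::-1]
cv2.imwrite("pics/p2.png",cv2.resize(a,(660,450)))
t=Cam("top");s=Cam("side")
T=t.blobs(50,80,(340,130,540,290),90)[:3];S=s.blobs(50,80,(380,220,520,340),90,40)[:3];print(T,S)
E
```

```text
rot [-0.0015  0.0011  0.0027] trans [ 0.0098 -0.0024  0.1196] t 12.5 F [ 0.4  0.  -0.1]
[(np.int32(361), [483.5, 204.7]), (np.int32(47), [471.4, 214.7])] [(np.int32(425), [482.0, 281.8]), (np.int32(173), [513.8, 254.2]), (np.int32(121), [478.0, 302.0])]
```

View pics/p2.png

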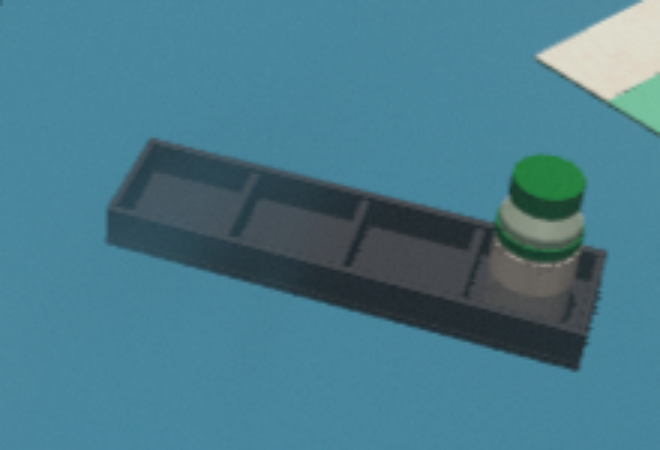

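The green vial stands upright in the rightmost pocket (crop (540,225)). Now the red one.

```bash
python3 - <<'E'
from h import *
t=Cam("top");s=Cam("side"); print(tri(t,s,[483.5,204.7],[482,281.8]).round(4))
E
```

```text
[ 0.5771 -0.2364  0.0727]
```

drive_effector(deltas=[[[0.49,-0.12,0],[0,0,0]],[[0,0,1],[0,0,0]],[[0,0,1],[0,0,0]],[[0,0,0],[0,0,0]],[[0,0,0],[0,0,0]]])

```text
time: 13.2
tool_pos: [0.5321, 0.1913, 0.2892]
tool_rot: [-3.14, 0.001, 1.19]
contact_force: [0.0, 0.7, 0.8]
opening: 0.0919
grip_force: 0.0
```

```bash
python3 d.py .5316 .1923 .209 -.38
```

```text
rot [-0.0019  0.001  -0.0006] trans [ 0.0008 -0.0008  0.0802] t 13.2 F [0.  0.7 0.8]
```

drive_effector(deltas=[[[0,-0.025,1],[0,0,0]],[[0,0,1],[0,0,0]],[[0,0,1],[0,0,0]],[[0,0,0.75],[0,0,0]],[[0,0,0.2],[0,0,0]],[[0,0,0],[0,0,0]],[[0,0,0],[0,0,0]]])

```text
time: 13.78
tool_pos: [0.5323, 0.1916, 0.212]
tool_rot: [3.14, -0.001, 1.191]
contact_force: [0.0, 0.2, 0.4]
opening: 0.0917
grip_force: 0.0
```

```bash
python3 d.py .5316 .1923 .209 -.38
```

```text
rot [ 0.0017 -0.0012 -0.0002] trans [ 0.0004 -0.0009  0.003 ] t 13.8 F [0.  0.2 0.4]
```

drive_effector(deltas=[[[0,0,0],[0,0,0]],[[0,0,0],[0,0,0]],[[0,0,0],[0,0,0]],[[0,0,0],[0,0,0]],[[0,0,0],[0,0,0]],[[0,0,0],[0,0,0]],[[0,0,0],[0,0,0]],[[0,0,0],[0,0,0]]], aperture=0.02, force=12)

```text
time: 14.45
tool_pos: [0.5316, 0.1915, 0.2107]
tool_rot: [-3.142, -0.0, 1.191]
contact_force: [-0.4, -0.1, 0.6]
opening: 0.0431
grip_force: 0.0
```

drive_effector(deltas=[[[0,0,0],[0,0,0]],[[0,0,0],[0,0,0]],[[0,0,0],[0,0,0]],[[0,0,0],[0,0,0]]])

```text
time: 14.78
tool_pos: [0.5316, 0.1915, 0.2107]
tool_rot: [-3.141, -0.0, 1.191]
contact_force: [-0.0, 0.3, -1.3]
opening: 0.0357
grip_force: 12.0
```

drive_effector(deltas=[[[0,0,-0.5],[0,0,0]],[[0,0,-1],[0,0,0]],[[0,0,-1],[0,0,0]],[[0,0,-1],[0,0,0]],[[0,0,-1],[0,0,0]],[[0,0,-1],[0,0,0]],[[0,0,-0.5],[0,0,0]]])

```text
time: 15.37
tool_pos: [0.5319, 0.1916, 0.334]
tool_rot: [3.138, -0.002, 1.191]
contact_force: [0.7, 0.3, -1.2]
opening: 0.0354
grip_force: 12.0
```

```bash
python3 d.py .5554 -.1841 .33 .376
```

```text
rot [ 0.0042 -0.001  -0.756 ] trans [-0.3581 -0.1161  0.004 ] t 15.4 F [ 0.7  0.3 -1.2]
```

drive_effector(deltas=[[[0,0,0],[0,0,-0.28]],[[0,0,0],[0,0,-0.5]],[[0,0,0],[0,0,-0.5]],[[0,0,0],[0,0,-0.5]],[[0,0,0],[0,0,-0.5]],[[0,0,0],[0,0,-0.5]],[[0,0,0],[0,0,-0.5]],[[0,0,0],[0,0,-0.5]]])

```text
time: 16.03
tool_pos: [0.5315, 0.1914, 0.3307]
tool_rot: [-3.141, -0.0, 1.952]
contact_force: [0.4, -0.3, -0.6]
opening: 0.0356
grip_force: 12.0
```

drive_effector(deltas=[[[-1,-0.3,0],[0,0,0]],[[-1.5,-0.5,0],[0,0,0]],[[-1.5,-0.5,0],[0,0,0]],[[-1.5,-0.5,0],[0,0,0]],[[-1.5,-0.5,0],[0,0,0]],[[-1.5,-0.5,0],[0,0,0]]])

```text
time: 16.53
tool_pos: [0.5417, 0.0114, 0.3308]
tool_rot: [-3.141, -0.0, 1.947]
contact_force: [1.1, 0.0, -1.5]
opening: 0.0353
grip_force: 12.0
```

drive_effector(deltas=[[[-1.5,-0.5,0],[0,0,0]],[[-1.5,-0.5,0],[0,0,0]],[[-1.5,-0.5,0],[0,0,0]],[[-1.5,-0.5,0],[0,0,0]],[[-1.5,-0.5,0],[0,0,0]],[[-1,-0.3,0],[0,0,0]],[[-0.8,-0.2,0],[0,0,0]],[[0,0,0],[0,0,0]]])

```text
time: 17.2
tool_pos: [0.5545, -0.1851, 0.3305]
tool_rot: [-3.142, 0.001, 1.944]
contact_force: [-0.4, 0.4, -0.5]
opening: 0.0354
grip_force: 12.0
```

```bash
python3 d.py .5554 -.1841 .2115 .376
```

```text
rot [-0.      0.001  -0.0029] trans [0.0006 0.0012 0.119 ] t 17.2 F [-0.4  0.4 -0.5]
```

Scaled: 0.02 m is 1, 0.016 m is 0.8.

drive_effector(deltas=[[[0,0,1],[0,0,0]],[[0,0,1],[0,0,0]],[[0,0,1],[0,0,0]],[[0,0,0.8],[0,0,0]],[[0,0,0.5],[0,0,0]],[[0,0,0],[0,0,0]],[[0,0,0],[0,0,0]],[[0,0,0],[0,0,0]]])

```text
time: 17.87
tool_pos: [0.5549, -0.182, 0.2458]
tool_rot: [3.14, 0.001, 1.947]
contact_force: [0.4, 0.1, -0.8]
opening: 0.0355
grip_force: 12.0
```

```bash
python3 d.py .5554 -.1841 .2115 .376
```

```text
rot [0.0012 0.0011 0.0005] trans [-0.0021 -0.0003  0.0343] t 17.9 F [ 0.4  0.1 -0.8]
```

drive_effector(deltas=[[[-0.1,0,0.5],[0,0,0]],[[0,0,0.5],[0,0,0]],[[0,0,0.3],[0,0,0]],[[0,0,0.15],[0,0,0]],[[0,0,0.1],[0,0,0]],[[0,0,0.1],[0,0,0]],[[0,0,0],[0,0,0]],[[0,0,0],[0,0,0]]])

```text
time: 18.53
tool_pos: [0.5553, -0.1841, 0.2118]
tool_rot: [3.141, 0.0, 1.947]
contact_force: [-0.2, 1.1, -1.1]
opening: 0.0356
grip_force: 12.0
```

```bash
python3 d.py .5554 -.1841 .2115 .376
```

```text
rot [0.0002 0.0001 0.    ] trans [-0.      0.0001  0.0003] t 18.5 F [-0.2  1.1 -1.1]
```

Scaled: 0.001 m is 0.05.

drive_effector(deltas=[[[0,0,0.05],[0,0,0]],[[0,0,0],[0,0,0]],[[0,0,0],[0,0,0]]])

```text
time: 18.78
tool_pos: [0.5552, -0.1841, 0.2108]
tool_rot: [3.141, 0.0, 1.947]
contact_force: [-0.4, 0.4, -1.3]
opening: 0.0353
grip_force: 12.0
```

drive_effector(deltas=[[[0,0,0],[0,0,0]],[[0,0,0],[0,0,0]],[[0,0,0],[0,0,0]],[[0,0,0],[0,0,0]],[[0,0,0],[0,0,0]],[[0,0,0],[0,0,0]],[[0,0,0],[0,0,0]],[[0,0,0],[0,0,0]]], aperture=0.092)

```text
time: 19.45
tool_pos: [0.5552, -0.1841, 0.2107]
tool_rot: [3.142, -0.0, 1.947]
contact_force: [-0.1, 1.0, -0.0]
opening: 0.0844
grip_force: 0.0
```

drive_effector(deltas=[[[0,0,-0.5],[0,0,0]],[[0,0,-1],[0,0,0]],[[0,0,-1],[0,0,0]],[[0,0,-1],[0,0,0]],[[0,0,-1],[0,0,0]],[[0,0,-1],[0,0,0]],[[0,0,-0.5],[0,0,0]],[[0,0,0],[0,0,0]]])

```text
time: 20.12
tool_pos: [0.5556, -0.1843, 0.3338]
tool_rot: [3.138, 0.004, 1.947]
contact_force: [0.0, 0.3, -0.4]
opening: 0.0919
grip_force: 0.0
```

drive_effector(deltas=[[[0,0,0],[0,0,0.28]],[[0,0,0],[0,0,0.5]],[[0,0,0],[0,0,0.5]],[[0,0,0],[0,0,0.5]],[[0,0,0],[0,0,0.5]],[[0,0,0],[0,0,0.5]],[[0,0,0],[0,0,0.5]],[[0,0,0],[0,0,0.5]]])

```text
time: 20.78
tool_pos: [0.5549, -0.184, 0.3293]
tool_rot: [-3.139, -0.0, 1.186]
contact_force: [-0.2, 0.3, -0.4]
opening: 0.0916
grip_force: 0.0
```

```bash
python3 d.py .5103 .1407 .33 -.38
```

```text
rot [-0.0023 -0.0002 -0.005 ] trans [ 0.285  -0.1619 -0.0007] t 20.8 F [-0.2  0.3 -0.4]
```

Scaled: 0.03 m is 1.5, 0.025 m is 1.25.

drive_effector(deltas=[[[1.25,-0.71,0],[0,0,0]],[[1.5,-0.85,0],[0,0,0]],[[1.5,-0.85,0],[0,0,0]],[[1.5,-0.85,0],[0,0,0]],[[1.5,-0.85,0],[0,0,0]]])

```text
time: 21.2
tool_pos: [0.5319, -0.0176, 0.3295]
tool_rot: [-3.139, 0.0, 1.19]
contact_force: [0.8, -0.6, -0.0]
opening: 0.0919
grip_force: 0.0
```

drive_effector(deltas=[[[1.5,-0.85,0],[0,0,0]],[[1.5,-0.85,0],[0,0,0]],[[1.5,-0.85,0],[0,0,0]],[[1.5,-0.85,0],[0,0,0]],[[1,-0.6,0],[0,0,0]],[[0,0,0],[0,0,0]],[[0,0,0],[0,0,0]],[[0,0,0],[0,0,0]]])

```text
time: 21.87
tool_pos: [0.5102, 0.1403, 0.33]
tool_rot: [-3.141, 0.001, 1.191]
contact_force: [0.3, -0.5, 0.7]
opening: 0.0918
grip_force: 0.0
```

```bash
python3 d.py .5103 .1407 .210 -.38
python3 - <<'E'
from h import *
t=Cam("top");s=Cam("side")
cv2.imwrite("pics/p3.png",cv2.vconcat([cv2.resize(s.im[140:370,180:520,::-1],(680,460))]))
T=t.blobs(0,7,(340,130,540,290),90)[:3];S=s.blobs(0,7,(380,220,520,340),90,40)[:3];print(T,S)
print(tri(t,s,T[0][1],S[0][1]).round(4))
E
```

```text
rot [-0.001   0.0009  0.0003] trans [ 4.0e-04 -1.0e-04  1.2e-01] t 21.9 F [ 0.3 -0.5  0.7]
[(np.int32(459), [446.4, 220.1])] [(np.int32(415), [438.6, 271.8]), (np.int32(137), [435.7, 291.2])]
[ 0.556  -0.1832  0.0716]
```

View pics/p3.png

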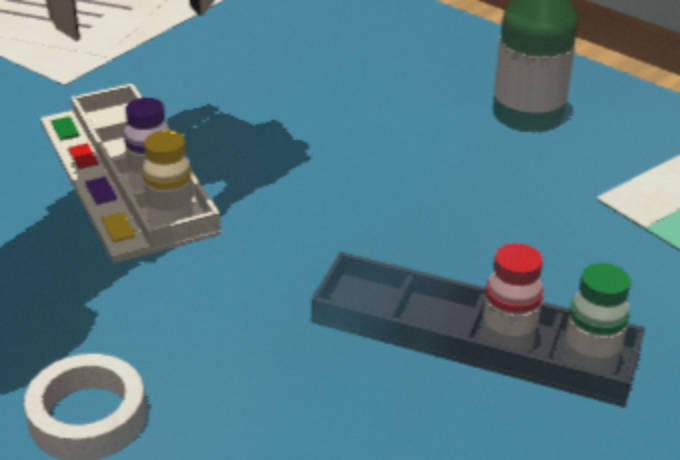

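Red (515,290) and green (600,310) stand upright in the two right pockets; purple and yellow are undisturbed. Now purple.

drive_effector(deltas=[[[0,0,1],[0,0,0]],[[0,0,1],[0,0,0]],[[0,0,1],[0,0,0]],[[0,0,1],[0,0,0]],[[0,0,1],[0,0,0]],[[0,0,0.75],[0,0,0]],[[0,0,0.25],[0,0,0]],[[0,0,0],[0,0,0]]])

```text
time: 22.63
tool_pos: [0.5102, 0.1397, 0.2095]
tool_rot: [-3.139, 0.001, 1.189]
contact_force: [-0.4, -0.4, -0.2]
opening: 0.092
grip_force: 0.0
```

```bash
python3 d.py .5103 .1407 .210 -.38
```

```text
rot [-0.0024  0.0013 -0.0015] trans [ 0.0009 -0.0002 -0.0005] t 22.6 F [-0.4 -0.4 -0.2]
```

drive_effector(deltas=[[[0,0,0],[0,0,0]],[[0,0,0],[0,0,0]],[[0,0,0],[0,0,0]],[[0,0,0],[0,0,0]],[[0,0,0],[0,0,0]],[[0,0,0],[0,0,0]],[[0,0,0],[0,0,0]],[[0,0,0],[0,0,0]]], aperture=0.02, force=12)

```text
time: 23.3
tool_pos: [0.5103, 0.1408, 0.2108]
tool_rot: [3.141, -0.0, 1.191]
contact_force: [-0.1, 0.0, -0.3]
opening: 0.0432
grip_force: 0.0
```

drive_effector(deltas=[[[0,0,0],[0,0,0]],[[0,0,0],[0,0,0]],[[0,0,0],[0,0,0]],[[0,0,0],[0,0,0]]])

```text
time: 23.63
tool_pos: [0.5103, 0.1408, 0.2108]
tool_rot: [3.142, -0.0, 1.191]
contact_force: [-0.2, 0.1, 0.6]
opening: 0.0357
grip_force: 12.0
```

drive_effector(deltas=[[[0,0,-0.5],[0,0,0]],[[0,0,-1],[0,0,0]],[[0,0,-1],[0,0,0]],[[0,0,-1],[0,0,0]],[[0,0,-1],[0,0,0]],[[0,0,-1],[0,0,0]],[[0,0,-0.5],[0,0,0]]])

```text
time: 24.22
tool_pos: [0.5105, 0.1408, 0.3338]
tool_rot: [3.138, -0.002, 1.191]
contact_force: [0.5, 1.0, 0.2]
opening: 0.0354
grip_force: 12.0
```

drive_effector(deltas=[[[0,0,0],[0,0,-0.28]],[[0,0,0],[0,0,-0.5]],[[0,0,0],[0,0,-0.5]],[[0,0,0],[0,0,-0.5]],[[0,0,0],[0,0,-0.5]],[[0,0,0],[0,0,-0.5]],[[0,0,0],[0,0,-0.5]],[[0,0,0],[0,0,-0.5]]])

```text
time: 24.88
tool_pos: [0.5101, 0.1407, 0.3307]
tool_rot: [-3.141, -0.0, 1.952]
contact_force: [-0.9, -0.3, -0.0]
opening: 0.0356
grip_force: 12.0
```

```bash
python3 d.py .5356 -.1339 .33 .376
```

```text
rot [-0.0005 -0.0002  0.0049] trans [-0.2648 -0.0771  0.0007] t 24.9 F [-0.9 -0.3 -0. ]
```

Scaled: -0.03 m is -1.5, -0.0124 m is -0.62.

drive_effector(deltas=[[[-0.62,-0.15,0],[0,0,0]],[[-1.5,-0.44,0],[0,0,0]],[[-1.5,-0.44,0],[0,0,0]],[[-1.5,-0.44,0],[0,0,0]],[[-1.5,-0.44,0],[0,0,0]]])

```text
time: 25.3
tool_pos: [0.5231, 0.0015, 0.3307]
tool_rot: [-3.141, 0.0, 1.944]
contact_force: [0.8, -0.1, -1.3]
opening: 0.0353
grip_force: 12.0
```

drive_effector(deltas=[[[-1.5,-0.44,0],[0,0,0]],[[-1.5,-0.44,0],[0,0,0]],[[-1.5,-0.44,0],[0,0,0]],[[-1.5,-0.44,0],[0,0,0]],[[-0.62,-0.185,0],[0,0,0]],[[0,0,0],[0,0,0]],[[0,0,0],[0,0,0]],[[0,0,0],[0,0,0]]])

```text
time: 25.97
tool_pos: [0.5355, -0.1332, 0.3306]
tool_rot: [-3.141, -0.001, 1.946]
contact_force: [-0.3, 0.0, -0.3]
opening: 0.0357
grip_force: 12.0
```

```bash
python3 d.py .5356 -.1339 .2115 .376
```

```text
rot [-0.0003 -0.001  -0.0008] trans [-0.0007 -0.0002  0.1191] t 26.0 F [-0.3  0.  -0.3]
```

Scaled: 0.02 m is 1, 0.016 m is 0.8.

drive_effector(deltas=[[[0,0,1],[0,0,0]],[[0,0,1],[0,0,0]],[[0,0,1],[0,0,0]],[[0,0,0.8],[0,0,0]],[[0,0,0.5],[0,0,0]],[[0,0,0],[0,0,0]],[[0,0,0],[0,0,0]],[[0,0,0],[0,0,0]]])

```text
time: 26.63
tool_pos: [0.5362, -0.1335, 0.2458]
tool_rot: [3.14, 0.001, 1.947]
contact_force: [0.1, 0.2, -0.6]
opening: 0.0357
grip_force: 12.0
```

```bash
python3 d.py .5356 -.1339 .2115 .376
```

```text
rot [0.0013 0.0011 0.0006] trans [-0.0001 -0.0007  0.0343] t 26.6 F [ 0.1  0.2 -0.6]
```

Scaled: 0.01 m is 0.5, 0.006 m is 0.3.

drive_effector(deltas=[[[0,-0.025,0.5],[0,0,0]],[[0,0,0.5],[0,0,0]],[[0,0,0.3],[0,0,0]],[[0,0,0.15],[0,0,0]],[[0,0,0.1],[0,0,0]],[[0,0,0.1],[0,0,0]],[[0,0,0.05],[0,0,0]],[[0,0,0],[0,0,0]]])

```text
time: 27.3
tool_pos: [0.5354, -0.1341, 0.2108]
tool_rot: [3.141, 0.0, 1.947]
contact_force: [0.1, 0.1, -0.1]
opening: 0.0357
grip_force: 12.0
```

drive_effector(deltas=[[[0,0,0],[0,0,0]],[[0,0,0],[0,0,0]]])

```text
time: 27.47
tool_pos: [0.5354, -0.1341, 0.2109]
tool_rot: [3.141, 0.0, 1.947]
contact_force: [-0.4, -0.4, -0.2]
opening: 0.0355
grip_force: 12.0
```

```bash
python3 d.py .5356 -.1339 .2108 .376
```

```text
rot [0.0004 0.0002 0.    ] trans [0.0001 0.0002 0.0001] t 27.5 F [-0.4 -0.4 -0.2]
```

drive_effector(deltas=[[[0,0,0],[0,0,0]],[[0,0,0],[0,0,0]],[[0,0,0],[0,0,0]],[[0,0,0],[0,0,0]],[[0,0,0],[0,0,0]],[[0,0,0],[0,0,0]],[[0,0,0],[0,0,0]],[[0,0,0],[0,0,0]]], aperture=0.092)

```text
time: 28.13
tool_pos: [0.5354, -0.134, 0.2107]
tool_rot: [3.142, -0.0, 1.947]
contact_force: [0.6, -0.2, -0.7]
opening: 0.0839
grip_force: 0.0
```

drive_effector(deltas=[[[0,0,-0.5],[0,0,0]],[[0,0,-1],[0,0,0]],[[0,0,-1],[0,0,0]],[[0,0,-1],[0,0,0]],[[0,0,-1],[0,0,0]],[[0,0,-1],[0,0,0]],[[0,0,-0.5],[0,0,0]],[[0,0,0],[0,0,0]]])

```text
time: 28.8
tool_pos: [0.5358, -0.1342, 0.3336]
tool_rot: [3.138, 0.004, 1.947]
contact_force: [0.1, 0.5, -0.7]
opening: 0.0918
grip_force: 0.0
```

drive_effector(deltas=[[[0,0,0],[0,0,0.28]],[[0,0,0],[0,0,0.5]],[[0,0,0],[0,0,0.5]],[[0,0,0],[0,0,0.5]],[[0,0,0],[0,0,0.5]],[[0,0,0],[0,0,0.5]],[[0,0,0],[0,0,0.5]],[[0,0,0],[0,0,0.5]]])

```text
time: 29.47
tool_pos: [0.5351, -0.134, 0.3294]
tool_rot: [-3.139, -0.0, 1.186]
contact_force: [1.5, 0.6, 0.2]
opening: 0.0916
grip_force: 0.0
```

```bash
python3 d.py .4886 .0914 .33 -.38
```

```text
rot [-0.0022 -0.0001 -0.005 ] trans [ 0.1921 -0.1268 -0.0006] t 29.5 F [1.5 0.6 0.2]
```

Scaled: 0.03 m is 1.5, 0.022 m is 1.1.

drive_effector(deltas=[[[1,-0.66,0],[0,0,0]],[[1.5,-1,0],[0,0,0]],[[1.5,-1,0],[0,0,0]],[[1.5,-1,0],[0,0,0]],[[1.5,-1,0],[0,0,0]],[[1.5,-1,0],[0,0,0]],[[1.1,-0.68,0],[0,0,0]]])

```text
time: 30.05
tool_pos: [0.4874, 0.0936, 0.3296]
tool_rot: [-3.139, 0.0, 1.192]
contact_force: [0.9, -0.1, 0.3]
opening: 0.0918
grip_force: 0.0
```

drive_effector(deltas=[[[0,0,0],[0,0,0]],[[0,0,0],[0,0,0]],[[0,0,0],[0,0,0]]])

```text
time: 30.3
tool_pos: [0.4888, 0.0909, 0.3301]
tool_rot: [-3.141, 0.001, 1.191]
contact_force: [-0.3, -0.5, -0.5]
opening: 0.0915
grip_force: 0.0
```

```bash
python3 d.py .4886 .0914 .210 -.38
python3 - <<'E'
from h import *
t=Cam("top");s=Cam("side")
T=t.blobs(125,160,(340,130,540,290),90)[:3];S=s.blobs(125,160,(360,220,520,340),90,40)[:3];print(T,S)
print(tri(t,s,T[0][1],S[0][1]).round(4))
E
```

```text
rot [-0.0008  0.0007  0.0004] trans [ 0.0004 -0.0004  0.1201] t 30.3 F [-0.3 -0.5 -0.5]
[(np.int32(365), [414.3, 232.4]), (np.int32(29), [406.7, 243.9])] [(np.int32(240), [399.6, 259.5])]
[ 0.5362 -0.1344  0.0773]
```

Careful with the scale: shifts go in units of 20 mm and turns go in units of 0.2 rad. That gives: 0.02 m is 1, 0.015 m is 0.75.

drive_effector(deltas=[[[0,0,1],[0,0,0]],[[0,0,1],[0,0,0]],[[0,0,1],[0,0,0]],[[0,0,1],[0,0,0]],[[0,0,1],[0,0,0]],[[0,0,0.75],[0,0,0]],[[0,0,0.25],[0,0,0]],[[0,0,0],[0,0,0]]])

```text
time: 31.07
tool_pos: [0.4887, 0.0903, 0.2095]
tool_rot: [-3.139, 0.001, 1.189]
contact_force: [-0.6, 0.2, -0.5]
opening: 0.0915
grip_force: 0.0
```

```bash
python3 d.py .4886 .0914 .210 -.38
```

```text
rot [-0.0026  0.0011 -0.0017] trans [ 0.001  -0.0005 -0.0005] t 31.1 F [-0.6  0.2 -0.5]
```

drive_effector(deltas=[[[0,0,0],[0,0,0]],[[0,0,0],[0,0,0]],[[0,0,0],[0,0,0]],[[0,0,0],[0,0,0]],[[0,0,0],[0,0,0]],[[0,0,0],[0,0,0]],[[0,0,0],[0,0,0]],[[0,0,0],[0,0,0]]], aperture=0.02, force=12)

```text
time: 31.73
tool_pos: [0.4888, 0.0913, 0.2108]
tool_rot: [3.141, -0.0, 1.191]
contact_force: [0.4, 0.5, 1.1]
opening: 0.0427
grip_force: 0.0
```

drive_effector(deltas=[[[0,0,0],[0,0,0]],[[0,0,0],[0,0,0]],[[0,0,0],[0,0,0]],[[0,0,0],[0,0,0]]])

```text
time: 32.07
tool_pos: [0.4888, 0.0913, 0.2107]
tool_rot: [-3.141, -0.0, 1.191]
contact_force: [0.1, 1.1, 1.3]
opening: 0.0357
grip_force: 12.0
```

drive_effector(deltas=[[[0,0,-0.5],[0,0,0]],[[0,0,-1],[0,0,0]],[[0,0,-1],[0,0,0]],[[0,0,-1],[0,0,0]],[[0,0,-1],[0,0,0]],[[0,0,-1],[0,0,0]],[[0,0,-0.5],[0,0,0]]])

```text
time: 32.65
tool_pos: [0.489, 0.0913, 0.3337]
tool_rot: [3.138, -0.002, 1.191]
contact_force: [-0.3, 0.3, -0.4]
opening: 0.0354
grip_force: 12.0
```

drive_effector(deltas=[[[0,0,0],[0,0,-0.28]],[[0,0,0],[0,0,-0.5]],[[0,0,0],[0,0,-0.5]],[[0,0,0],[0,0,-0.5]],[[0,0,0],[0,0,-0.5]],[[0,0,0],[0,0,-0.5]],[[0,0,0],[0,0,-0.5]],[[0,0,0],[0,0,-0.5]]])

```text
time: 33.32
tool_pos: [0.4887, 0.0912, 0.3313]
tool_rot: [3.141, 0.0, 1.952]
contact_force: [-0.0, 0.5, -1.6]
opening: 0.0351
grip_force: 12.0
```

```bash
python3 d.py .5158 -.0837 .33 .376
```

```text
rot [0.0001 0.     0.0049] trans [-0.1727 -0.039   0.0013] t 33.3 F [-0.   0.5 -1.6]
```

drive_effector(deltas=[[[-0.635,-0.1,0],[0,0,0]],[[-1.5,-0.35,0],[0,0,0]],[[-1.5,-0.35,0],[0,0,0]],[[-1.5,-0.35,0],[0,0,0]],[[-1.5,-0.35,0],[0,0,0]],[[-1.25,-0.3,0],[0,0,0]],[[-0.75,-0.15,0],[0,0,0]],[[0,0,0],[0,0,0]]])

```text
time: 33.98
tool_pos: [0.5162, -0.0866, 0.3312]
tool_rot: [3.141, 0.001, 1.943]
contact_force: [-0.1, 0.2, -0.9]
opening: 0.0357
grip_force: 12.0
```

drive_effector(deltas=[[[0,0,0],[0,0,0]],[[0,0,0],[0,0,0]]])

```text
time: 34.15
tool_pos: [0.5157, -0.083, 0.3309]
tool_rot: [-3.142, -0.001, 1.947]
contact_force: [-0.4, -0.0, -1.1]
opening: 0.0357
grip_force: 12.0
```

```bash
python3 d.py .5158 -.0837 .2108 .376
```

```text
rot [-0.0001 -0.0007  0.    ] trans [-7.000e-04 -1.000e-04  1.201e-01] t 34.1 F [-0.4 -0.  -1.1]
```

drive_effector(deltas=[[[0,0,1],[0,0,0]],[[0,0,1],[0,0,0]],[[0,0,1],[0,0,0]],[[0,0,0.8],[0,0,0]],[[0,0,0.5],[0,0,0]],[[0,0,0],[0,0,0]],[[0,0,0],[0,0,0]],[[0,0,0],[0,0,0]]])

```text
time: 34.82
tool_pos: [0.5164, -0.0834, 0.2457]
tool_rot: [3.14, 0.001, 1.947]
contact_force: [0.4, 0.4, -1.2]
opening: 0.0356
grip_force: 12.0
```

```bash
python3 d.py .5158 -.0837 .2108 .376
```

```text
rot [0.0014 0.0009 0.0006] trans [-0.0001 -0.0007  0.0349] t 34.8 F [ 0.4  0.4 -1.2]
```

Scaled: 0.01 m is 0.5, 0.006 m is 0.3.

drive_effector(deltas=[[[0,-0.025,0.5],[0,0,0]],[[0,0,0.5],[0,0,0]],[[0,0,0.3],[0,0,0]],[[0,0,0.15],[0,0,0]],[[0,0,0.1],[0,0,0]],[[0,0,0.1],[0,0,0]],[[0,0,0.05],[0,0,0]],[[0,0,0],[0,0,0]]])

```text
time: 35.48
tool_pos: [0.5156, -0.0839, 0.2109]
tool_rot: [3.141, 0.0, 1.947]
contact_force: [0.1, 0.7, -1.5]
opening: 0.0353
grip_force: 12.0
```

drive_effector(deltas=[[[0,0,0],[0,0,0]],[[0,0,0],[0,0,0]]])

```text
time: 35.65
tool_pos: [0.5156, -0.0839, 0.2109]
tool_rot: [3.141, 0.0, 1.947]
contact_force: [0.3, -0.6, 0.1]
opening: 0.0352
grip_force: 12.0
```

```bash
python3 d.py .5158 -.0837 .2108 .376
```

```text
rot [0.0004 0.0002 0.    ] trans [0.0001 0.0003 0.0001] t 35.6 F [ 0.3 -0.6  0.1]
```

drive_effector(deltas=[[[0,0,0],[0,0,0]],[[0,0,0],[0,0,0]],[[0,0,0],[0,0,0]],[[0,0,0],[0,0,0]],[[0,0,0],[0,0,0]],[[0,0,0],[0,0,0]],[[0,0,0],[0,0,0]],[[0,0,0],[0,0,0]]], aperture=0.092)

```text
time: 36.32
tool_pos: [0.5155, -0.0839, 0.2107]
tool_rot: [3.142, -0.0, 1.947]
contact_force: [0.2, 0.9, -0.8]
opening: 0.0839
grip_force: 0.0
```

drive_effector(deltas=[[[0,0,-0.5],[0,0,0]],[[0,0,-1],[0,0,0]],[[0,0,-1],[0,0,0]],[[0,0,-1],[0,0,0]],[[0,0,-1],[0,0,0]],[[0,0,-1],[0,0,0]],[[0,0,-0.5],[0,0,0]],[[0,0,0],[0,0,0]]])

```text
time: 36.98
tool_pos: [0.5159, -0.084, 0.3335]
tool_rot: [3.137, 0.003, 1.947]
contact_force: [0.3, 0.4, -0.3]
opening: 0.0921
grip_force: 0.0
```

drive_effector(deltas=[[[1.5,0,0],[0,0,0]],[[1.5,0,0],[0,0,0]],[[1.5,0,0],[0,0,0]],[[1.5,0,0],[0,0,0]],[[1.5,0,0],[0,0,0]],[[1.5,0,0],[0,0,0]],[[1.5,0,0],[0,0,0]],[[0,0,0],[0,0,0]]])

```text
time: 37.65
tool_pos: [0.4361, 0.1147, 0.3297]
tool_rot: [-3.139, -0.002, 1.95]
contact_force: [-0.9, -0.4, -0.6]
opening: 0.0917
grip_force: 0.0
```

```bash
python3 - <<'E'
from h import *
t=Cam("top");s=Cam("side")
P=dict(green=(.5753,-.2343),red=(.5554,-.1841),purple=(.5356,-.1339),yellow=(.5158,-.0837))
for c,(a,b) in HUE.items():
    T=t.blobs(a,b,(340,130,540,290),90);S=s.blobs(a,b,(340,210,505 if c!="green" else 505,340),90,40)
    X=tri(t,s,T[0][1],S[0][1]); print(c,X.round(4),(X[:2]-P[c]).round(4))
cv2.imwrite("pics/end.png",cv2.vconcat([cv2.resize(s.im[200:370,300:520,::-1],(400,290)),cv2.resize(t.im[160:290,330:530,::-1],(400,260))]))
E
```

```text
green [ 0.5772 -0.2363  0.0727] [ 0.0019 -0.002 ]
red [ 0.5558 -0.1833  0.0717] [0.0004 0.0008]
purple [ 0.5363 -0.1344  0.0772] [ 0.0007 -0.0005]
yellow [ 0.516  -0.0833  0.0744] [0.0002 0.0004]
```

View pics/end.png

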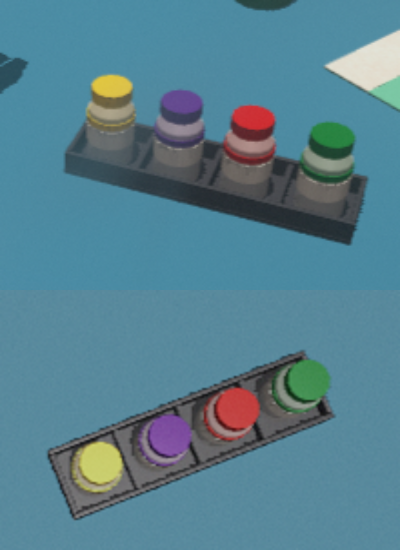

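All four stand upright in their pockets: yellow (110,110), purple (180,130), red (250,145), green (327,160). Within about 3 mm of centre, order mirrored.

```bash
python3 -c "
from cell import robot; print(robot.hand_in())"
```

```text
the job is handed in; nothing more can be done
None
```

The job is handed in at about 38 s: all four vials are released and upright in the grey rack in mirrored order (yellow, purple, red, green from the left), each measured within about 3 mm of its pocket centre; the hand-in returned no verdict.

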